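Put the drip coffee filter together on the glass

TASK

The washed parts of the small steel drip coffee filter lie about the worktop: put it together upright on the clear glass tumbler, part by part in this order: first the spill plate on the glass with its foot ring inside the rim, then the brewing chamber with its foot fully down in the plate's collar, then the press flat on the floor of the chamber, and last the lid over the chamber's lip, sitting level. Let go of each part once it is seated, keep the glass standing, and leave the tin, the garlic, the teaspoon and the mug where they are.

Things in the scene. Friction and masses are not known exactly. Their poses are not given: they have to be found in the camera images.
- plate_mid (a point): Steel spill plate, right way up: thin disc 95 mm across with two flat wings (122 mm over both, along x). From its underside: foot ring 65 mm across, 0 to 6 mm, goes inside the glass; disc 6 to 9 mm, rests on the rim; open collar 9 to 21 mm, outside 58, inside 53 mm across: grip round its outside. 70 g. Point: on the axis, 10.5 mm above the underside; z up.
- chamber_mid (a point): Steel brewing chamber, upright open cup 54 mm high, 59 mm across; lip 63 mm across on top; foot 48 mm across, 13 mm high, tapered to 43 mm, goes in the plate's collar and rests on the disc. Inside 54 mm across, perforated floor 17 mm above the underside, 37 mm deep. 70 to 130 g. Point: on the axis, 27 mm above the underside; z up.
- press_mid (a point): Steel press: perforated flat disc 47 mm across, 5 mm thick, with a thin upright stem and a round grip 15 mm across, 36 to 52 mm above the underside; 60 g. Goes on the chamber's floor; its grip then stands from 1 mm below to 15 mm above the chamber's lip, so open the fingers only a little in there. Point: on the axis, 26 mm above the underside; z up.
- lid_mid (a point): Steel lid, 75 mm across, 47 mm high, 55 to 90 g: skirt 9 mm deep, 70 mm across inside; shoulder 9 mm above the underside, rests on the chamber's lip; domed crown 61 mm across that covers the press's grip; round knob 18 mm across, 34 to 47 mm above the underside: grip there. Point: on the axis, 23.5 mm above the underside; z up.
- glass_rim (a point): Clear glass tumbler that stands upright and empty and can be pushed over, 91 mm high, 81 mm across at the mouth, about 220 g: the centre of its mouth, level with its rim; z up.
- tin_mid (a point): Bystander: a closed food tin with a tomato label, 75 mm across, 58 mm high; its centre. Not to be moved.
- garlic_mid (a point): Bystander: a garlic bulb, about 60 mm across and 58 mm high; its centre. Not to be moved.
- teaspoon_mid (a point): Bystander: a teaspoon lying flat, 139 mm long along its x axis, 30 mm wide, 10 mm high; its centre. Not to be moved.
- mug_mid (a point): Bystander: a white mug at the left edge, 78 mm across without its handle, 97 mm high; the centre of the cup, half-way up. Not to be moved.
There are look-alikes about, which are no part of the job. Leave any green look-alike of the part that bears glass_rim alone. What is shaped like the part that bears chamber_mid but blue is not meant.

How it is judged:
By the outcome, as a careful person would: the job done as asked, in the order asked, and still so for the second after the job is handed in, with the robot touching nothing.
It also fails if it takes over 128 s, if anything falls off the work surface, if the arm or the gripper's body presses on something with over 40 N, if the wrist force passes 120 N, or if a joint passes its speed limit or range.

ROBOT

A 6-joint arm with a two-finger parallel gripper is mounted at the origin on a cart in front of the work surface, level with it; the furniture and walls round the work are solid. World frame = base frame: x ahead of the robot, y to its left, z up, the work surface at z = 0. Lengths are in mm, angles in rad, forces in N, time in s.
With the tool pointing down it reaches from about 400 to 825 mm from the base axis. Payload 7 kg.
Tool frame: the origin (TCP) lies at the very end of the fingers, on their centre line; the grasp point (between the pads) lies 19 mm behind it; z points along the fingers, y is the line along which they close (so a half turn about z gives the same grasp; the last joint's range is limited). The gripper opens to 88 mm and grips with 3 to 60 N. Pads are 19 mm wide; open, the fingers measure 130 mm over their backs; the gripper's body (78 mm by 193 mm) begins 47 mm behind the grasp point.
Start: joints at [1.498, 0.359, 0.012, 0, -1.224, -0.288], TCP at [238.298, 631.514, 226.561] pointing down, gripper open.
Joint ranges: [-3.07, 3.07], [-1.43, 2.12], [-1.02, 1.25], [-3.03, 1.67], [-3.05, -0], [-3.03, 3.03]. Speed limits (rad/s): [2.39, 2.39, 3.01, 3.14, 3.14, 3.14].

INTERFACE

Orientations are given as a unit quaternion [x, y, z, w].
In Python, from plant import bot gives the robot as it stands. Calls block until the motion is done:
- bot.move_ptp(position, orientation): joint-space move of the TCP to a pose.
- bot.line_to(position, velocity=150, ori=None): straight line of the TCP; ori=None keeps the orientation; velocity is the mean speed in mm/s.
- bot.move_joints(angles): joint-space move.
- bot.move_gripper(opening, force=None): finger opening in mm; force is the grip in N (None keeps the last); returns when the fingers have stopped.
- bot.pause(seconds).
- bot.solve_ik(position, orientation): joint angles nearest the present ones, or None.
- bot.read_state(): the state.
- bot.camera(name): name is "scene" or "side" or "wrist"; returns the picture (400x640x3 uint8, red, green, blue); there is no depth.
- bot.get_calibration(name): a dict with "fx", "fy", "cx", "cy" (pixels), "distortion" ([k1, k2, p1, p2, k3] as OpenCV has them; the pictures are not rectified), "view" (4x4, takes a point from world to camera coordinates); the wrist camera has in their place "T_tool_cam" (4x4, takes a point from camera to tool coordinates, whose origin is the TCP and whose axes are the flange's). Camera axes: x right, y up, looking along -z (the intrinsics and any distortion apply to the point x, -y, -z); pixel columns grow to the right and rows downward; lengths in mm; the calibration is good to about 2 mm. A picture is of the moment at which its call begins: read the wrist's pose just before it. get_calibration takes no time and is no camera call.
A pose or a line that the arm cannot do raises bot.Unreachable and nothing moves.
- bot.close_job(): hands the job in; it is judged then, once.
The state is a dict: "t": time; "joint_pos": joint angles; "qvel": joint speeds; "tau": joint torques, N m; "tcp_pos": TCP position; "eef_rot": TCP orientation; "contact_force": force on the tool from outside, world axes, zero at the start; "moment": the same for the moment, N m; "width": finger opening in mm; "finger_force": force on a finger pad.
Only numpy, scipy, OpenCV 4.12 (cv2) and the standard library are available. Lean on these libraries where they do the work, as an engineer would, in place of code of your own. Each camera call takes 0.05 s, during which the arm holds its last target. There are 200 camera calls.

## Working session

There is one attempt and no reset: what is moved stays moved. The work goes in short steps, each a Python script; the robot and the scene stay as the last script left them, time stands still between calls to the robot, and variables do not carry over. Pictures are saved under pics/ and viewed, at most 14 in all, crops included, and the job is handed in when it is done.

```bash
ls; mkdir -p pics
cat > h.py <<'E'
import numpy as np, cv2
from plant import bot
def snap(n,f):
    s=bot.read_state(); im=bot.camera(n); cv2.imwrite('pics/'+f,im[:,:,::-1]); return s,im
E
python3 - <<'E'
from h import *
for n in("scene","side","wrist"):
    s,im=snap(n,n+'0.png'); c=bot.get_calibration(n); print(n,{k:np.round(v,4).tolist() for k,v in c.items()})
print({k:np.round(v,3).tolist() for k,v in s.items()})
E
```

```text
pics
scene {'fx': 396.551, 'fy': 396.551, 'cx': 312.2553, 'cy': 201.0872, 'distortion': [-0.0599, 0.0, 0.0, 0.0, 0.0], 'view': [[-0.7189, -0.695, -0.0133, 300.0116], [0.293, -0.3204, 0.9008, -250.856], [-0.6303, 0.6437, 0.4339, -1049.4222], [0.0, 0.0, 0.0, 1.0]]}
side {'fx': 370.1556, 'fy': 370.1556, 'cx': 310.8027, 'cy': 196.114, 'distortion': [-0.0686, 0.0, 0.0, 0.0, 0.0], 'view': [[0.9436, 0.3307, -0.0122, -432.7812], [-0.2401, 0.7097, 0.6623, 149.0784], [0.2277, -0.622, 0.7492, -1439.5837], [0.0, 0.0, 0.0, 1.0]]}
wrist {'fx': 281.0508, 'fy': 281.0508, 'cx': 319.9081, 'cy': 194.8229, 'distortion': [-0.0374, 0.0, 0.0, 0.0, 0.0], 'T_tool_cam': [[-0.0005, 0.9639, 0.2662, 72.1299], [1.0, 0.0004, 0.0004, -0.1204], [0.0003, 0.2662, -0.9639, -158.9649], [0.0, 0.0, 0.0, 1.0]]}
{'t': 0.1, 'joint_pos': [1.498, 0.359, 0.011, -0.0, -1.224, -0.288], 'qvel': [0.0, -0.001, 0.001, 0.001, 0.0, 0.0], 'tau': [-0.002, -58.416, 29.375, 7.016, 0.01, -0.0], 'tcp_pos': [238.131, 631.136, 225.718], 'eef_rot': [0.984, -0.179, -0.0, 0.001], 'contact_force': [-1.217, -0.115, 0.119], 'moment': [-0.03, 0.023, -0.013], 'finger_force': 0.0, 'width': 87.687}
```

View pics/scene0.png

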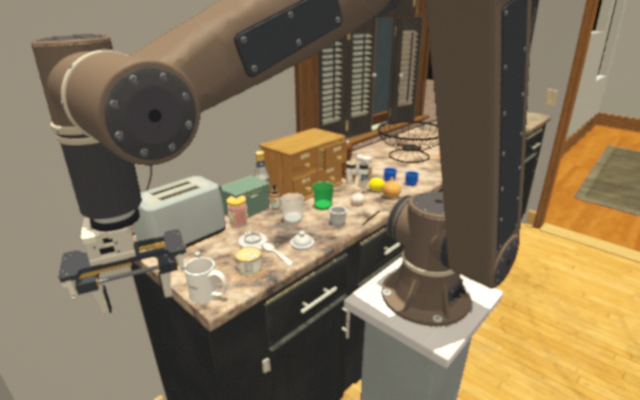

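View pics/side0.png

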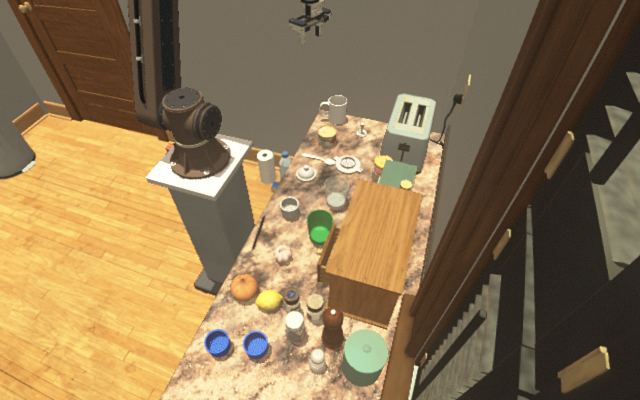

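Scene: clear glass (291,207) with a green look-alike (323,195), steel chamber (338,215) with blue cups (390,175) and (411,178), lid (301,240), plate (253,240). Side: press (362,130), tin (327,134), plate (347,163), lid (306,173), glass (337,192), chamber (290,208), garlic (283,255). I choose the clear glass and the steel chamber.

```bash
cat >> h.py <<'E'
from scipy.spatial.transform import Rotation as R
def ray(n,px,s=None):
    c=bot.get_calibration(n); K=np.array([[c['fx'],0,c['cx']],[0,c['fy'],c['cy']],[0,0,1.]])
    u=cv2.undistortPoints(np.array([[px]],float),K,np.array(c['distortion'])).ravel()
    d=np.array([u[0],-u[1],-1])
    if n=='wrist':
        T=np.eye(4);T[:3,:3]=R.from_quat(s['eef_rot']).as_matrix();T[:3,3]=s['tcp_pos'];M=T@np.array(c['T_tool_cam'])
    else: M=np.linalg.inv(np.array(c['view']))
    return M[:3,3],M[:3,:3]@d
def at(n,px,z,s=None):
    o,d=ray(n,px,s); return o+d*(z-o[2])/d[2]
def proj(n,P,s=None):
    c=bot.get_calibration(n); K=np.array([[c['fx'],0,c['cx']],[0,c['fy'],c['cy']],[0,0,1.]])
    if n=='wrist':
        T=np.eye(4);T[:3,:3]=R.from_quat(s['eef_rot']).as_matrix();T[:3,3]=s['tcp_pos'];V=np.linalg.inv(T@np.array(c['T_tool_cam']))
    else: V=np.array(c['view'])
    q=np.c_[np.atleast_2d(P),np.ones(len(np.atleast_2d(P)))]@V.T[:,:3]
    return cv2.projectPoints((q*[1,-1,-1]).reshape(-1,1,3),np.zeros(3),np.zeros(3),K,np.array(c['distortion']))[0].reshape(-1,2)
def down(yaw):  # tool y axis (closing) direction at angle yaw+90 ; tool x at yaw
    return (R.from_euler('z',yaw)*R.from_quat([1,0,0,0])).as_quat()
E
python3 - <<'E'
from h import *
for n,a,b,z in (('mug',(203,280),(337,109),48),('tin',(247,260),(327,134),29),('press',None,(362,130),26),('plate',(253,240),(347,163),15),('lid',(301,240),(306,173),24),('glass',(291,198),(337,184),91),('chamber',(338,211),(290,203),54),('green',(323,187),(320,216),91),('garlic',(358,199),(283,255),29),('spoon',(275,252),(320,159),5)):
    print(n,*[np.round(at(m,p,z)).tolist() for m,p in(('scene',a),('side',b)) if p])
s,_=snap('side','x.png')
im=cv2.imread('pics/side0.png')[85:285,240:440]; cv2.imwrite('pics/sidecrop.png',cv2.resize(im,(600,600),interpolation=cv2.INTER_CUBIC))
E
```

```text
mug [432.0, 400.0, 48.0] [433.0, 411.0, 48.0]
tin [446.0, 245.0, 29.0] [436.0, 261.0, 29.0]
press [562.0, 335.0, 26.0]
plate [541.0, 149.0, 15.0] [554.0, 139.0, 15.0]
lid [416.0, 53.0, 24.0] [430.0, 31.0, 24.0]
glass [564.0, -46.0, 91.0] [567.0, -47.0, 91.0]
chamber [423.0, -136.0, 54.0] [438.0, -144.0, 54.0]
green [546.0, -192.0, 91.0] [557.0, -192.0, 91.0]
garlic [464.0, -302.0, 29.0] [484.0, -322.0, 29.0]
spoon [447.0, 137.0, 5.0] [448.0, 138.0, 5.0]
```

View pics/sidecrop.png

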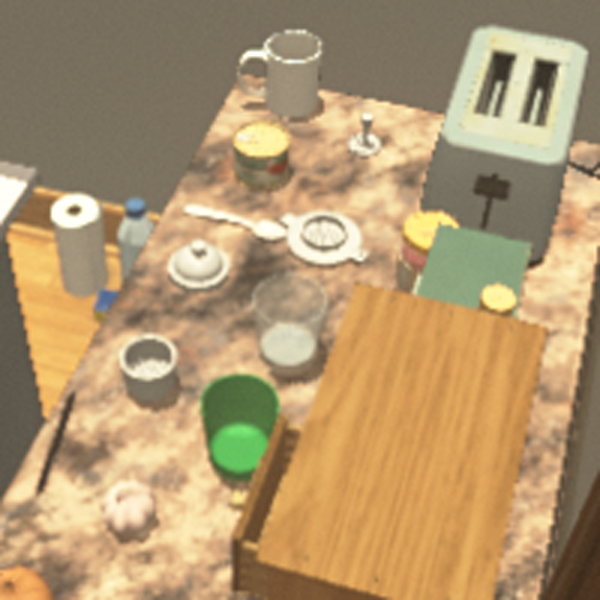

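Side crop: clear glass mouth (288,300), steel chamber (149,360), lid (198,265), plate (323,240) with its wings along a line falling to the right, press (366,130). Green glass (238,430) lies apart; a drawer of the chest stands out behind the glass. Now look from above with the wrist camera.

Run:
```python
from h import *
import pickle
S={}
for i,p in enumerate([(500,240,300),(500,-20,300)]):
    try:
        if i==0: bot.move_ptp(p,down(0))
        else: bot.line_to(p,velocity=200)
    except Exception as e: print(i,repr(e)); continue
    bot.pause(.3); s,im=snap('wrist',f'w{i}.png'); S[i]=s
    print(s['t'],np.round(s['tcp_pos'],1),np.round(s['eef_rot'],3),np.round(s['joint_pos'],2))
pickle.dump(S,open('S.pkl','wb'))
```

```text
2.2417 [499.9 240.4 299.8] [ 1.  0. -0.  0.] [ 0.8   0.12 -0.14  0.   -1.31  0.77]
4.0417 [500.1 -19.5 299.9] [ 1.  0. -0. -0.] [ 0.35  0.03 -0.24 -0.   -1.3   1.22]
```

View pics/w0.png

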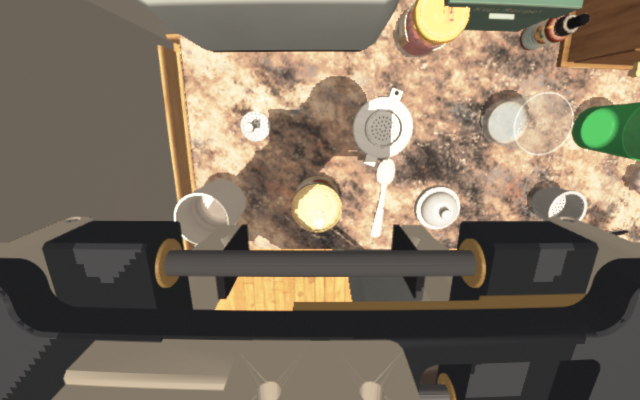

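View pics/w1.png

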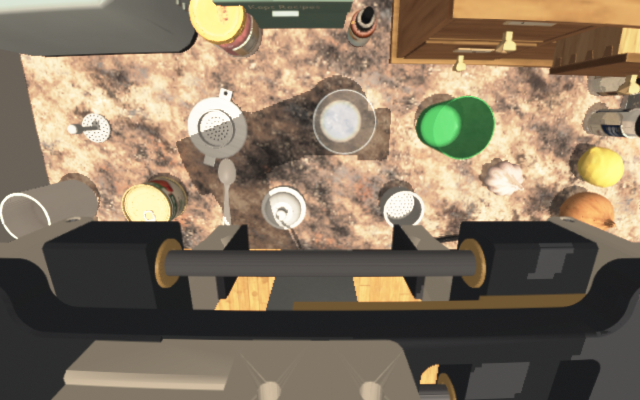

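Wrist pictures: w0 press (255,125), plate (384,127), tin (318,205); w1 glass mouth (345,122), plate (217,127), lid (284,208), chamber lip (404,208), garlic (502,178), drawer front (395,62). Now I compute positions and overlay the outlines.

Run:
```python
from h import *
import pickle
S=pickle.load(open('S.pkl','rb'))
P={}
for n,i,px,z in [('press',0,(255,126),3),('plate',0,(384,127),8),('plate',1,(217,127),8),('tin',0,(318,205),58),('wingA',0,(396,94),8),('wingB',0,(370,162),8),('lid',0,(438,208),5),('lid',1,(284,208),5),('glass',1,(345,122),91),('glass',0,(543,123),91),('chamber',1,(404,208),54),('chamber',0,(560,207),54),('drawer',1,(395,62),0),('drawer',1,(395,62),150),('jarbase',1,(240,50),0),('spoontip',1,(227,160),5),('spoonend',1,(226,222),5),('green',1,(462,127),91)]:
    p=at('wrist',px,z,S[i]); P[n,i]=p; print(n,i,np.round(p,1).tolist())
th=np.linspace(0,2*np.pi,60)
def circ(im,n,i,r,z,c):
    p=P[n,i]; q=np.c_[p[0]+r*np.cos(th),p[1]+r*np.sin(th),0*th+z]
    cv2.polylines(im,[np.round(proj('wrist',q,S[i])*4*16).astype(int)],True,c,1,cv2.LINE_AA,4)
a=[cv2.resize(cv2.imread(f'pics/w{i}.png'),None,fx=4,fy=4,interpolation=cv2.INTER_CUBIC) for i in(0,1)]
G=(0,255,0);B=(255,0,255)
for im,i in((a[0],0),(a[1],1)):
    circ(im,'plate',i,47.5,8,G);circ(im,'plate',i,29,21,B)
    circ(im,'lid',i,37.5,4,G);circ(im,'lid',i,9,45,B)
    circ(im,'glass',i,40.5,91,G);circ(im,'chamber',i,31.5,54,G);circ(im,'chamber',i,27,17,B)
circ(a[0],'press',0,23.5,4,G);circ(a[0],'press',0,7.5,52,B)
cr=lambda im,x,y:im[(y-40)*4:(y+40)*4,(x-40)*4:(x+40)*4]
top=np.hstack([cr(a[0],255,120),cr(a[0],384,127)]);
o=np.vstack([np.hstack([cr(a[0],255,120),cr(a[0],384,127),cr(a[1],284,200)]),np.hstack([cr(a[1],345,122),cr(a[1],404,200),cr(a[1],217,127)])])
cv2.imwrite('pics/ov.png',cv2.resize(o,(800,533)))
```

```text
press 0 [559.1, 343.1, 3.0]
plate 0 [557.7, 140.1, 8.0]
plate 1 [558.2, 142.3, 8.0]
tin 0 [445.5, 243.3, 58.0]
wingA 0 [607.0, 124.4, 8.0]
wingB 0 [502.5, 159.6, 8.0]
lid 0 [423.3, 38.6, 5.0]
lid 1 [423.6, 41.5, 5.0]
glass 1 [566.6, -51.3, 91.0]
glass 0 [567.5, -49.9, 91.0]
chamber 1 [439.7, -147.2, 54.0]
chamber 0 [440.6, -133.7, 54.0]
drawer 1 [654.0, -133.0, 0.0]
drawer 1 [627.3, -95.9, 150.0]
jarbase 1 [670.9, 100.5, 0.0]
spoontip 1 [505.6, 131.8, 5.0]
spoonend 1 [398.0, 142.9, 5.0]
green 1 [561.3, -202.4, 91.0]
```

View pics/ov.png

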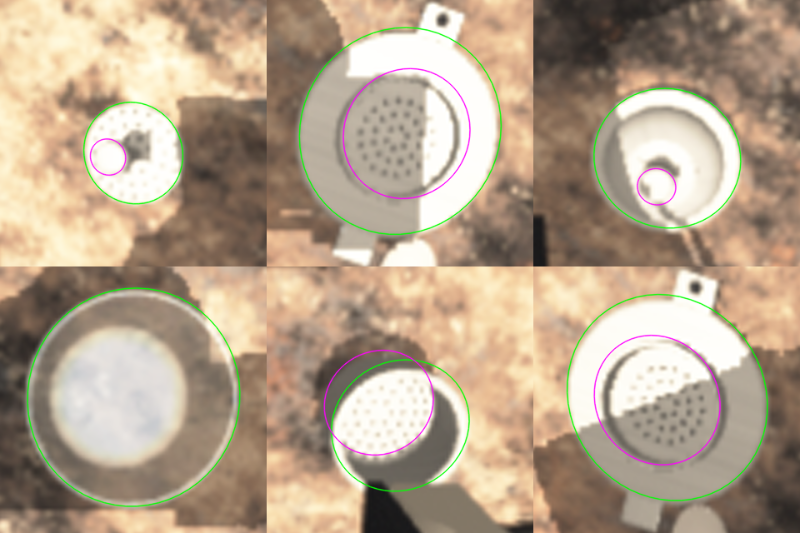

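Overlays: press, glass and lid outlines fit within about 1 mm; the plate's two views average to (558,141). The chamber's lower edge is hidden by a finger, so I'll look again before that grasp. Now the plate.

```bash
cat >> h.py <<'E'
def st(tag=''):
    s=bot.read_state(); print(tag,'t%.1f'%s['t'],np.round(s['tcp_pos'],1),'F',np.round(s['contact_force'],1),'w%.1f ff%.1f'%(s['width'],s['finger_force'])); return s
def go(x,y,z,v=250,yaw=None): bot.line_to([x,y,z],velocity=v,ori=None if yaw is None else down(yaw))
def pick(x,y,z,w,force,open0,zs=200):
    bot.move_gripper(open0); go(x,y,zs); go(x,y,z+25,200); go(x,y,z,50); st('at')
    bot.move_gripper(w,force); bot.pause(.2); st('grip'); go(x,y,z+15,40); go(x,y,zs,150); st('up')
E
python3 - <<'E'
from h import *
for z in (60,100,130,160,190,220): 
    p=at('side',(360,180),z); print(z,np.round(p),np.round(proj('scene',p)))
pick(558,141.2,11,50,20,87)
snap('side','p1.png')
im=cv2.imread('pics/scene0.png')[110:220,230:410]; cv2.imwrite('pics/c.png',cv2.resize(im,(720,440)))
im=cv2.imread('pics/p1.png')[60:240,240:440]
b=cv2.resize(im,(489,440)); a=cv2.resize(cv2.imread('pics/scene0.png')[125:225,225:295],(308,440))
cv2.imwrite('pics/c1.png',np.hstack([a,b]))
E
```

```text
60 [629.  25.  60.] [[264. 207.]]
100 [636. -14. 100.] [[271. 193.]]
130 [640. -43. 130.] [[275. 182.]]
160 [645. -72. 160.] [[280. 172.]]
190 [ 650. -101.  190.] [[285. 162.]]
220 [ 654. -130.  220.] [[290. 152.]]
at t6.9 [558.  141.2  10.8] F [-0.   0.4 -0.6] w87.0 ff0.0
grip t7.7 [558.1 141.2  11.1] F [-0.4 -0.1  1. ] w56.5 ff20.0
up t9.5 [557.5 141.  199. ] F [-0.1  0.3 -0.5] w56.3 ff20.0
```

View pics/c1.png

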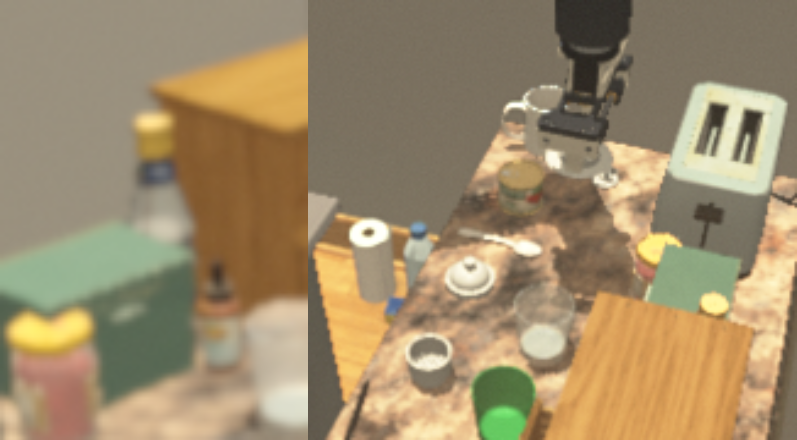

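Plate is in the grip and the spoon, tin and press undisturbed. Chest top is at about 200 mm with x ≥ 650, so clear. Placing with yaw 0.6 to keep the wing and camera away from it.

```bash
cat >> h.py <<'E'
def lower(x,y,z0,zmin,f=2.5,step=1.0,base=None):
    bot.pause(.2); b=bot.read_state()['contact_force'][2]; z=z0
    while z>zmin:
        z-=step; go(x,y,z,30); F=bot.read_state()['contact_force']
        if abs(F[2]-b)>f: break
    bot.pause(.2); return st('low cmd z%.1f'%z)
E
python3 - <<'E'
from h import *
x,y=566.5,-50.6
go(x,y,200,250,0.6); go(x,y,112,120); go(x,y,100,40); st()
lower(x,y,100,94)
snap('side','p2.png'); im=cv2.imread('pics/p2.png')[130:230,270:400]; cv2.imwrite('pics/c2.png',cv2.resize(im,(780,600),interpolation=cv2.INTER_CUBIC))
E
```

```text
t11.8 [566.3 -50.7  99.8] F [ 0.5 -0.3  0.1] w56.5 ff20.0
low cmd z95.0 t13.5 [567.  -50.7  96.1] F [-1.5 -0.7  8.4] w56.3 ff20.0
```

View pics/c2.png

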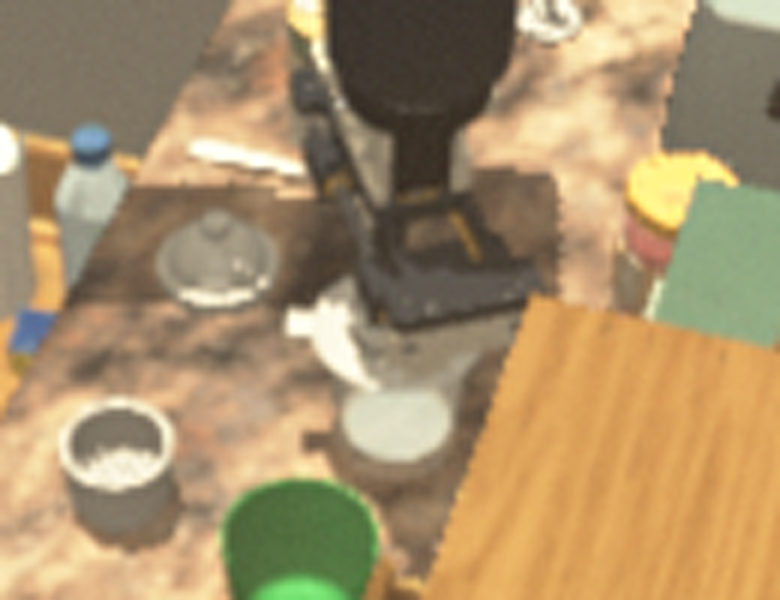

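Contact came at TCP z 96.1, just where seating is expected, and the plate lies level on the glass. Release and look at plate and chamber.

Run:
```python
from h import *
import pickle
x,y=566.5,-50.6
go(x,y,96,20); bot.move_gripper(72); st('open'); go(x,y,115,40); go(x,y,220,200)
go(440,-95,260,250,0); bot.pause(.3); s,im=snap('wrist','w2.png'); st()
pickle.dump(s,open('s2.pkl','wb'))
p=proj('wrist',[[566.5,-50.6,95],[440,-145,54]],s); print(p)
ov=cv2.resize(im[:,:,::-1],None,fx=4,fy=4,interpolation=cv2.INTER_CUBIC).copy()
th=np.linspace(0,2*np.pi,60)
def circ(p,r,z,c):
    q=np.c_[p[0]+r*np.cos(th),p[1]+r*np.sin(th),0*th+z]
    cv2.polylines(ov,[np.round(proj('wrist',q,s)*64).astype(int)],True,c,1,cv2.LINE_AA,4)
circ((566.5,-50.6),47.5,94,(0,255,0));circ((566.5,-50.6),29,106,(255,0,255));circ((440,-145),31.5,54,(0,255,0))
cs=[]
for q in p.astype(int):
    a,b=max(q[0]-65,0),max(q[1]-65,0); print(a,b); cs.append(cv2.resize(ov[b*4:b*4+520,a*4:a*4+520],(400,400)))
cv2.imwrite('pics/c3.png',np.hstack(cs))
```

```text
open t14.3 [566.5 -50.6  95.9] F [ 0.3  0.6 -0.5] w72.2 ff0.0
 t16.7 [440.3 -94.8 259.4] F [ 0.8  0.6 -0.2] w72.1 ff0.0
[[278.46423444  65.13137673]
 [357.94766441 174.08731929]]
213 0
292 109
```

View pics/c3.png

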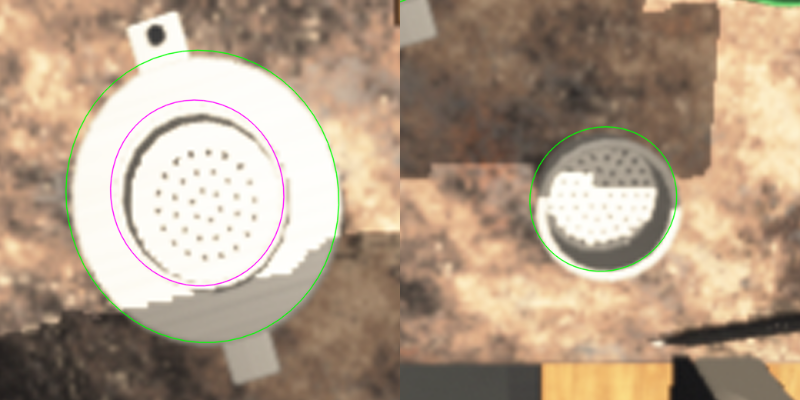

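Plate sits on the glass with its disc outline on the expected circle (wings clear). Chamber lip is centred at crop (608,208), about 4 mm nearer and 2 mm right of my guess: (436,-147). Pick it.

Run:
```python
from h import *
import pickle
pick(436,-147,14,50,20,87,zs=220)
go(560,-75,240); go(500,-55,240)  if 0 else None
bot.pause(.3); s,im=snap('wrist','w3.png'); snap('side','p3.png'); st()
a=cv2.resize(cv2.imread('pics/w3.png')[60:400,120:520],(400,340)); b=cv2.resize(cv2.imread('pics/p3.png')[90:260,240:410],(340,340),interpolation=cv2.INTER_CUBIC)
cv2.imwrite('pics/c4.png',np.hstack([a,b]))
```

```text
at t19.4 [ 435.9 -147.    13.8] F [0.7 0.6 0.7] w86.7 ff0.0
grip t20.1 [ 436.2 -147.1   14.2] F [ 0.  -0.2  2.5] w61.4 ff20.0
up t22.1 [ 435.4 -147.   219.1] F [-0.3  0.5 -0.9] w61.6 ff20.0
 t23.2 [559.8 -75.3 240.3] F [-0.4  0.5 -1. ] w61.8 ff20.0
```

View pics/c4.png

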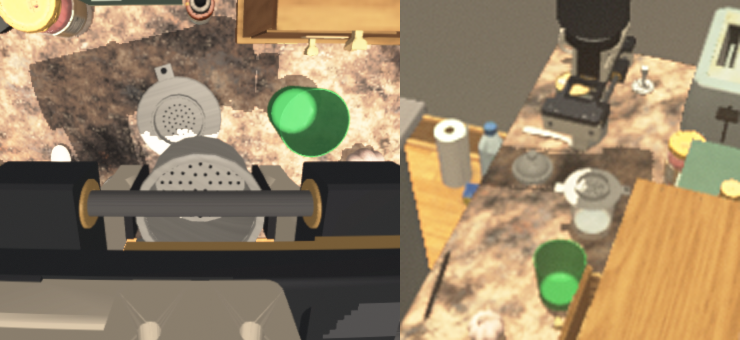

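Chamber is held (pads on its lip, width 61.6) and looks upright; plate still in place at (178,110). Check the in-hand offset, then lower with feel.

Run:
```python
from h import *
s=bot.read_state(); t=np.array(s['tcp_pos'])
e=at('wrist',(320,198),t[2]+40,s)-t; print('far lip edge rel tcp',np.round(e,1))
# plate centre check from w3: disc outline cols 137..220, rows 75..157ish -> (299,176)
x,y=565.8,-51
go(x,y,240,150,0.0); go(x,y,135,120); go(x,y,124,40); st()
s=lower(x,y,124,106.5)
snap('side','p4.png'); im=cv2.imread('pics/p4.png')[130:230,270:400]; cv2.imwrite('pics/c5.png',cv2.resize(im,(780,600),interpolation=cv2.INTER_CUBIC))
```

```text
far lip edge rel tcp [37.8 -0.  40. ]
 t25.0 [565.6 -51.  123.8] F [-0.  -0.2 -0.8] w61.6 ff20.0
low cmd z107.0 t29.6 [566.5 -51.1 108.1] F [-2.4 -0.3  7.7] w61.7 ff20.0
```

Contact at exactly the seated height (108). Release and go for a view of the stack, with the lid and press in other shots.

Run:
```python
from h import *
import pickle
x,y=565.8,-51
go(x,y,108,20); bot.move_gripper(76); st('open'); go(x,y,130,40); go(x,y,240,200)
go(470,-51,290,250); bot.pause(.3); s,im=snap('wrist','w4.png'); snap('side','p5.png')
pickle.dump(s,open('s4.pkl','wb'))
ov=cv2.resize(im[:,:,::-1],None,fx=4,fy=4,interpolation=cv2.INTER_CUBIC).copy()
th=np.linspace(0,2*np.pi,60)
def circ(p,r,z,c):
    q=np.c_[p[0]+r*np.cos(th),p[1]+r*np.sin(th),0*th+z]
    cv2.polylines(ov,[np.round(proj('wrist',q,s)*64).astype(int)],True,c,1,cv2.LINE_AA,4)
circ((566,-51),31.5,148,(0,255,0));circ((566,-51),27,111,(255,0,255));circ((566,-51),47.5,94,(0,255,0))
q=proj('wrist',[566,-51,148],s)[0].astype(int); a,b=max(q[0]-65,0),max(q[1]-65,0); print(q)
c=cv2.resize(ov[b*4:b*4+520,a*4:a*4+520],(440,440))
d=cv2.resize(cv2.imread('pics/p5.png')[150:220,300:358],(360,440),interpolation=cv2.INTER_CUBIC)
cv2.imwrite('pics/c6.png',np.hstack([c,d]))
```

```text
open t30.4 [565.7 -51.  107.9] F [ 0.  -0.8 -0. ] w76.0 ff0.0
[319  93]
```

View pics/c6.png

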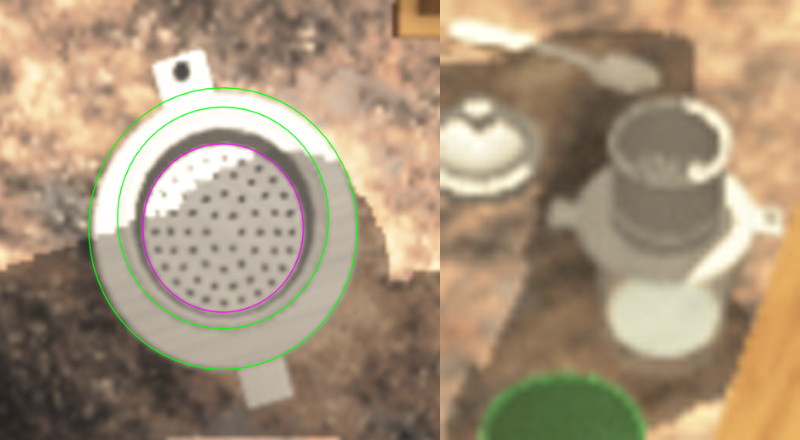

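Right picture shows the chamber upright on plate and glass; the floor outline fits (566,-51) exactly. Now the press, after a check of the toaster's distance.

Run:
```python
from h import *
import pickle
S=pickle.load(open('S.pkl','rb'))
for z in(0,20,190): print(z,np.round(at('wrist',(300,50),z,S[0])[0]),np.round(at('side',(382,152),z)))
bot.move_gripper(45)
go(470,200,260); go(525,343,250)
bot.pause(.3); s,im=snap('wrist','w5.png'); st()
q=proj('wrist',[559,343,3],s)[0]; print(q)
ov=cv2.resize(im[:,:,::-1],None,fx=4,fy=4,interpolation=cv2.INTER_CUBIC).copy()
th=np.linspace(0,2*np.pi,60)
for r,z,c in((23.5,3,(0,255,0)),(7.5,52,(255,0,255)),(7.5,38,(255,0,255))):
    k=np.c_[559+r*np.cos(th),343+r*np.sin(th),0*th+z]
    cv2.polylines(ov,[np.round(proj('wrist',k,s)*64).astype(int)],True,c,1,cv2.LINE_AA,4)
a,b=int(q[0])-40,max(int(q[1])-50,0)
cv2.imwrite('pics/c7.png',np.hstack([cv2.resize(ov[b*4:b*4+320,a*4:a*4+320],(400,400)),cv2.resize(im[:,:,::-1],(400,250)).copy() if 0 else cv2.copyMakeBorder(cv2.resize(im[:,:,::-1],(400,250)),0,150,0,0,cv2.BORDER_CONSTANT)]))
```

```text
0 670.0 [664. 259.  -0.]
20 666.0 [667. 236.  20.]
190 629.0 [685.  41. 190.]
 t35.8 [525.  342.5 250.6] F [ 0.  -0.5  1.2] w45.3 ff0.0
[319.61788862 145.0633973 ]
```

View pics/c7.png

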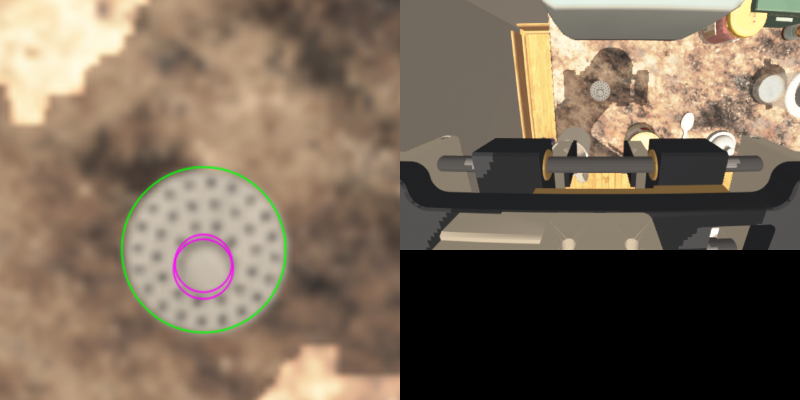

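The press fits the overlay at (559,343) exactly; toaster's front stays ≥ 30 mm clear. Pick and place it.

Run:
```python
from h import *
pick(559,343,38,8,15,45,zs=230)
x,y=566,-51
go(480,150,240); go(x,y,235); go(x,y,205,100); st('over')
# disc underside = tcp-38 ; lip at 148 -> tcp 186
z=190; go(x,y,z,40)
s=lower(x,y,190,147,f=2.0,step=1.5)
snap('side','p6.png'); im=cv2.imread('pics/p6.png')[130:230,270:400]; cv2.imwrite('pics/c8.png',cv2.resize(im,(780,600),interpolation=cv2.INTER_CUBIC))
```

```text
at t38.0 [559.  343.   37.8] F [-0.3  0.2 -0.1] w45.3 ff0.0
grip t38.8 [559.1 342.9  38.1] F [ 0.2 -2.1  2.6] w13.8 ff15.0
up t40.7 [558.6 342.7 228.8] F [ 0.2  0.6 -1.8] w13.9 ff15.0
over t43.1 [566.  -50.4 205.2] F [0.1 0.9 0.4] w14.0 ff15.0
low cmd z148.0 t51.0 [566.6 -51.2 149. ] F [-1.  -0.2  5.3] w13.9 ff15.0
```

Press down at exactly the expected height. Release, then look at stack and lid.

Run:
```python
from h import *
x,y=566,-51
go(x,y,149,20); bot.move_gripper(32); st('open'); go(x,y,175,40); go(x,y,240,200)
go(440,10,270,250); bot.pause(.3); s,im=snap('wrist','w6.png'); st()
ov=cv2.resize(im[:,:,::-1],None,fx=4,fy=4,interpolation=cv2.INTER_CUBIC).copy()
th=np.linspace(0,2*np.pi,60)
def circ(px,py,r,z,c):
    k=np.c_[px+r*np.cos(th),py+r*np.sin(th),0*th+z]
    cv2.polylines(ov,[np.round(proj('wrist',k,s)*64).astype(int)],True,c,1,cv2.LINE_AA,4)
G=(0,255,0);B=(255,0,255)
circ(423.5,40,37.5,4,G);circ(423.5,40,9,45,B)
circ(566,-51,31.5,148,G);circ(566,-51,7.5,163,B);circ(566,-51,23.5,116,(255,0,0))
cs=[]
for P in((423.5,40,20),(566,-51,130)):
    q=proj('wrist',P,s)[0].astype(int); a,b=max(q[0]-50,0),max(q[1]-50,0); print(q); cs.append(cv2.resize(ov[b*4:b*4+400,a*4:a*4+400],(400,400)))
cv2.imwrite('pics/c9.png',np.hstack(cs))
```

```text
open t51.9 [566. -51. 149.] F [ 0.4  0.1 -0.3] w32.1 ff0.0
 t54.3 [440.2   9.7 269.4] F [-0.7  1.2 -0.2] w31.8 ff0.0
[299 179]
[381  61]
```

View pics/c9.png

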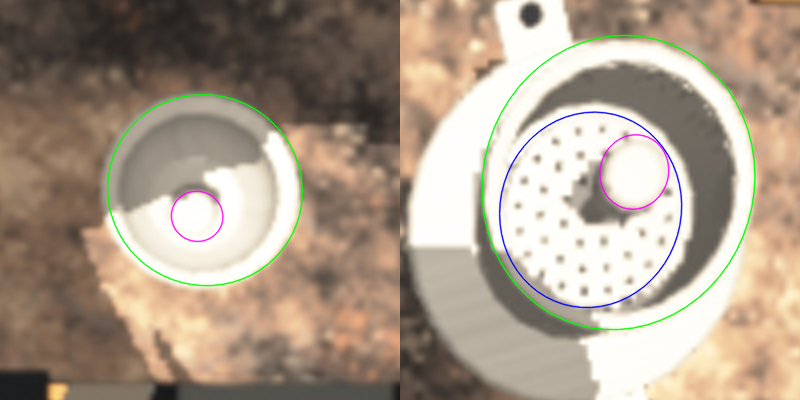

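The lid fits its overlay at (423.5,40.4); the press's grip stands on axis in the chamber. Pick and place the lid.

Run:
```python
from h import *
pick(423.5,40.4,36,10,15,45,zs=250)
x,y=566,-51
go(x,y,255,150); go(x,y,215,100); go(x,y,192,40); st('over')
s=lower(x,y,192,173,f=2.0,step=1.0)
snap('side','p7.png'); snap('wrist','w7.png')
```

```text
at t56.8 [423.4  40.3  35.8] F [-0.1 -0.3 -0.3] w44.9 ff0.0
grip t57.6 [423.6  40.5  36.1] F [-0.3  0.8  2. ] w16.8 ff15.0
up t59.6 [423.   40.2 249.1] F [ 0.1  0.8 -1.2] w16.6 ff15.0
over t62.2 [566.1 -51.  192. ] F [-1.2  0.4  0. ] w16.8 ff15.0
low cmd z174.0 t67.1 [566.7 -51.1 175.1] F [-0.8 -0.6  5.6] w16.2 ff15.0
```

Contact at 175.1, the seated height. Release, retreat and check.

Run:
```python
from h import *
x,y=566,-51
go(x,y,175,20); bot.move_gripper(40); st('open'); go(x,y,200,40); go(x,y,270,150); go(470,60,330,200); bot.pause(.5)
s,im=snap('wrist','w8.png'); snap('side','p8.png'); snap('scene','q8.png')
a=cv2.resize(cv2.imread('pics/p8.png')[85:265,240:440],(489,440),interpolation=cv2.INTER_CUBIC)
b=cv2.resize(cv2.imread('pics/q8.png')[165:245,260:316],(308,440),interpolation=cv2.INTER_CUBIC)
cv2.imwrite('pics/c10.png',np.hstack([a,b]))
```

```text
open t68.1 [566.  -51.  174.9] F [0.2 0.7 0.2] w40.4 ff0.0
```

View pics/c10.png

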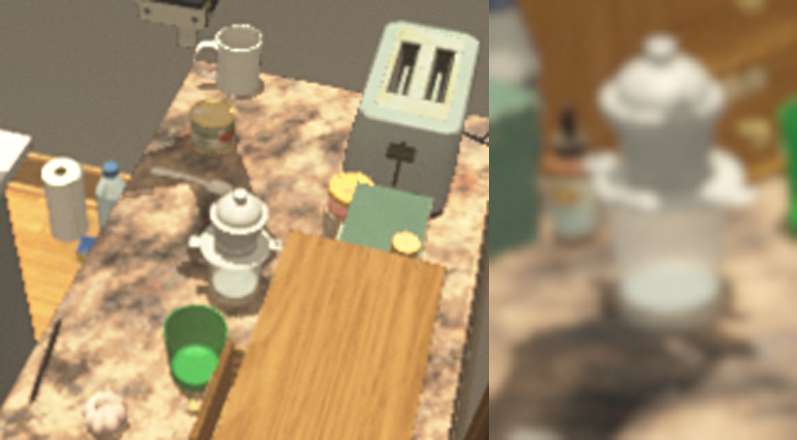

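The stack stands upright with the lid level (left view, knob at (239,195)). The tin, garlic, spoon and mug look where they were.

```bash
python3 -c "
from h import *
print(bot.close_job())"
```

```text
the job is handed in; nothing more can be done
None
```

The coffee filter is assembled upright on the clear glass in the order asked (plate, chamber, press, lid), each part making contact within 0.1 mm of its expected seated height, and the job was handed in after about 70 s of robot time; the result of the judging was not shown.

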